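Load the feeder hopper from a tote

TASK

Carry the blue tote by its yellow bar to the feeder and tip all three steel sleeves out of it into the round metal hopper. Then set the empty tote down upright on the green mat, squarely within its yellow edge, let go, and finally press the green start button on the feeder fully down. Leave the other things on the bench where they are.

Things in the scene. Friction and masses are not known exactly. Their poses are not given: they have to be found in the camera images.
- tote: Loose blue open tote, 250 g empty, 150 mm long (x), 90 wide (y), walls 36 high, 4 thick, floor 4 thick. Origin: centre of its underside, z up. The +x end has a wall; the -x end is the spout: no wall, only a floor ramp from x = -45 up to a lip at x = -75, z = 15 mm (20 deg). Uprights at mid-sides carry the yellow bar; the sleeves pass below it.
- tote_handle (a point): Centre of the tote's yellow carrying bar, 85 mm above the tote's underside and over its origin; axes as the tote's. The bar runs along the tote's y, 82 mm free between its uprights, 16 mm thick along x, 20 mm high; grip it across x from above.
- sleeve0: One of three steel sleeves lying side by side in the tote: a tube (treat as solid) 30 mm in diameter, 62 mm long, about 90 g. Origin: its centre; its y axis is its long axis. It rolls along the tote's x.
- sleeve1: Second of three steel sleeves lying side by side in the tote: a tube (treat as solid) 30 mm in diameter, 62 mm long, about 90 g. Origin: its centre; its y axis is its long axis. It rolls along the tote's x.
- sleeve2: Third of three steel sleeves lying side by side in the tote: a tube (treat as solid) 30 mm in diameter, 62 mm long, about 90 g. Origin: its centre; its y axis is its long axis. It rolls along the tote's x.
- feeder: Feeder fixed to the bench: open round aluminium hopper bowl on a blue drum. Bowl: inner floor 35 mm and rim 115 mm above the bench; outside 156 mm across at the bottom, 230 mm at the rim, wall 4 mm. Origin: bowl axis at bench level, z up. A grey control pod 90 x 70 x 50 mm high stands beside it, centred at x = -30, y = -145 mm.
- hopper_mouth (a point): Centre of the hopper's mouth, at rim height (115 mm above the bench).
- start (a joint): Travel of the start button in m: 0 is up, 0.006 fully down (about 5 N); springs back.
- start_top (a point): Centre of the top of the green start button (36 mm across), on top of the grey control pod; pressed straight down.
- mat: Green mat with a yellow line round its edge, 200 mm (x) by 140 mm (y), 2 mm thick, fixed to the bench: the place for the empty tote, tote length along the mat's length, either way round. Origin: centre of its underside.
- gauge_ring: Bystander: black steel ring, 90 mm across, hole 52 mm, 32 mm high. Origin: centre of its underside.
- gauge_case: Bystander: closed wooden case 100 (x) x 150 (y) x 55 mm high. Origin: centre of its underside.
- magnifier: Bystander: white round hand magnifier lying flat, 92 mm across, 20 mm high, with a handle that reaches 150 mm from its centre towards its -y. Origin: centre of the round part's underside.
There are look-alikes about, which are no part of the job. Several things have the shape of the tote; the one meant has the colours described above. Leave any pink look-alike of the sleeve0 alone.

How it is judged:
By the outcome, as a careful person would: the job done as asked, in the order asked, and still so for the second after the job is handed in, with the robot touching nothing.
It also fails if it takes over 72 s, if anything falls off the work surface, if the arm or the gripper's body presses on something with over 40 N, if the wrist force passes 120 N, or if a joint passes its speed limit or range.

ROBOT

A 7-joint arm with a two-finger parallel gripper is mounted at the origin on the work surface. World frame = base frame: x ahead of the robot, y to its left, z up, the work surface at z = 0. Lengths are in m, angles in rad, forces in N, time in s.
With the tool pointing down it reaches from about 0.425 to 0.95 m from the base axis. Payload 16.7 kg.
Tool frame: the origin (TCP) lies where the fingers leave the gripper's body, on its centre line; the fingertips stand 97 mm ahead of it and the grasp point (between the pads) lies 78 mm ahead of it; z points along the fingers, y is the line along which they close (so a half turn about z gives the same grasp; the last joint's range is limited). The gripper opens to 94 mm and grips with 3 to 60 N. Pads are 16 mm wide; open, the fingers measure 119 mm over their backs; the gripper's body (75 mm by 177 mm) begins 78 mm behind the grasp point.
Start: joints at [-1.288, 0.426, 0.074, 1.606, -0.034, 1.111, -0.067], TCP at [0.282, 0.613, 0.303] pointing down, gripper open.
Joint ranges: [-2.85, 2.85], [-0.5, 2.14], [-1.23, 1.37], [0.21, 2.46], [-1.02, 4.16], [0.16, 2.05], [-2.73, 2.73]. Speed limits (rad/s): [1.89, 1.89, 2.39, 2.39, 3.01, 3.01, 3.01].

INTERFACE

Orientations are given as a unit quaternion [w, x, y, z].
In Python, from plant import * gives the robot as it stands.
- The arm moves only by the tool jog_arm, never from a script. Its argument "steps" is a list of rows, each a list of 7 numbers: the turn, a rotation vector about the tool's x, y, z each as a share of 180 degrees, from -1 to 1, then the shift along the tool's x, y, z each as a share of 150 mm, from -1 to 1, then the closure, from -1 (fully open) to 1 (shut). In form: [[wx, wy, wz, tx, ty, tz, claw], ...]. A call has 1 to 12 rows; each row shifts and turns the commanded pose from where the row before left it, along the tool's axes as they then stand; what a row does not reach is not made up. A row lasts 1/10 s, in which the tool goes at most 50 mm and 8.59 degrees, less where a joint would pass 70% of its speed; a pose out of reach is approached as far as the arm can. A call with a number of a shift or a turn outside -1 to 1 is refused whole. A call with a gripper value outside its range is refused whole. The fingers move at their own pace and stop on an object; "squeeze" is the grip in N (left out, the last holds). Time passes only in rows, so rows that do not move let the fingers close. It gives the time, the measured TCP pose, the force, the opening and the grip force at its end, in the units of the state.
- sense(): the state, without advancing time (a new reading comes with each control period).
- capture(name): name is "side" or "top"; returns the picture (480x640x3 uint8, blue, green, red); there is no depth.
- camera_model(name): a dict with "fx", "fy", "cx", "cy" (pixels), "R" (3x3) and "t" (3): a world point X has camera coordinates R X + t. Camera axes: x right, y down, z forward; pixel columns grow to the right and rows downward; lengths in m; the calibration is good to about 2 mm. A picture is of the moment at which its call begins. camera_model takes no time and is no camera call.
- close_job(): hands the job in; it is judged then, once.
The state is a dict: "time": time; "joint_pos": joint angles; "joint_velocities": joint speeds; "joint_efforts": joint torques, N m; "position": TCP position; "ee_rot": TCP orientation; "ft_force": force on the tool from outside, world axes, zero at the start; "torque": the same for the moment, N m; "opening": finger opening in m; "gripper_force": force on a finger pad.
Only numpy, scipy, OpenCV 4.12 (cv2) and the standard library are available. Lean on these libraries where they do the work, as an engineer would, in place of code of your own. Each camera call takes 0.05 s, during which the arm holds its last target. There are 200 camera calls.

## Working session

There is one attempt and no reset: what is moved stays moved. The work goes in short steps, Python scripts to look and compute and a tool call to move; the robot and the scene stay as the last step left them, time stands still between calls to the robot, and variables do not carry over. Pictures are saved under pics/ and viewed, at most 10 in all, crops included, and the job is handed in when it is done.

Besides the shell and the picture viewer there is one more tool, called after "Call:" as name(argument=value, ...) on one line, values as JSON. jog_arm: Moves the arm, as the interface text tells. Its arguments: {"type":"object","properties":{"steps":{"type":"array","items":{"type":"array","items":{"type":"number","minimum":-1,"maximum":1}}},"squeeze":{"type":"number"}},"required":["steps"]}

```bash
mkdir -p pics
python3 - <<'E'
from plant import *
import cv2
for n in("top","side"):
    cv2.imwrite(f"pics/{n}0.png",capture(n)); m=camera_model(n); print(n,m)
s=sense();print(s)
E
```

```text
top {'fx': 449.6693669469077, 'fy': 449.6693669469077, 'cx': 316.69602099632573, 'cy': 239.852998354695, 'R': array([[-0.02555234, -0.99964705,  0.00726996],
       [-0.98990543,  0.02428784, -0.13963288],
       [ 0.13940703, -0.01076452, -0.99017665]]), 't': array([-0.11332755,  0.55230002,  1.11205535])}
side {'fx': 576.5206085521586, 'fy': 576.5206085521586, 'cx': 325.7133907576259, 'cy': 238.83755837456334, 'R': array([[ 0.98597701, -0.16681035, -0.00486175],
       [-0.11028941, -0.62947776, -0.76915148],
       [ 0.12524206,  0.75890188, -0.63904801]]), 't': array([-0.55704579,  0.06029594,  1.29817998])}
{'time': 0.1, 'joint_pos': array([-1.2885014 ,  0.42665632,  0.0738498 ,  1.60653754, -0.03410528,
        1.11079316, -0.06710652]), 'joint_velocities': array([ 2.42193126e-05, -1.22712318e-03,  1.73703298e-04, -1.40217169e-03,
        5.68344481e-04, -2.06554887e-03,  2.23316669e-03]), 'joint_efforts': array([ 8.54156795e-03, -9.37467599e+01,  3.67741562e+00, -4.55039942e+01,
       -4.85199387e-02,  1.69039308e-02,  1.60399586e-04]), 'position': array([0.28238569, 0.61278245, 0.30205665]), 'ee_rot': array([-8.58944707e-05,  2.14242380e-01,  9.76780364e-01, -5.61099681e-04]), 'ft_force': array([-0.62839535,  0.63891532, -0.03647348]), 'torque': array([-0.0032416 , -0.00740516, -0.02917814]), 'gripper_force': 0.0, 'opening': 0.09392716179829354}
```

View pics/top0.png

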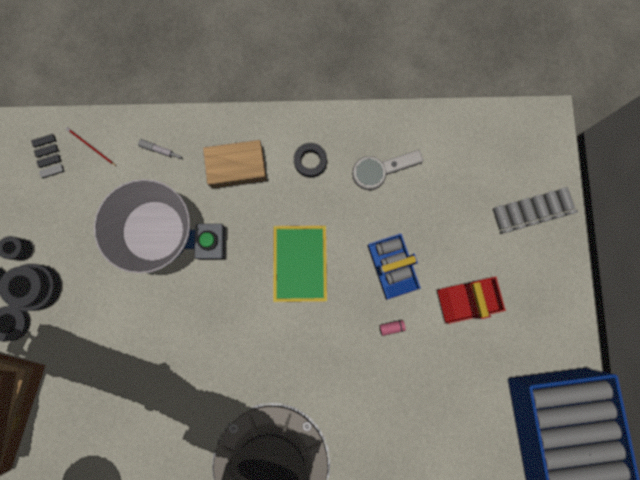

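View pics/side0.png

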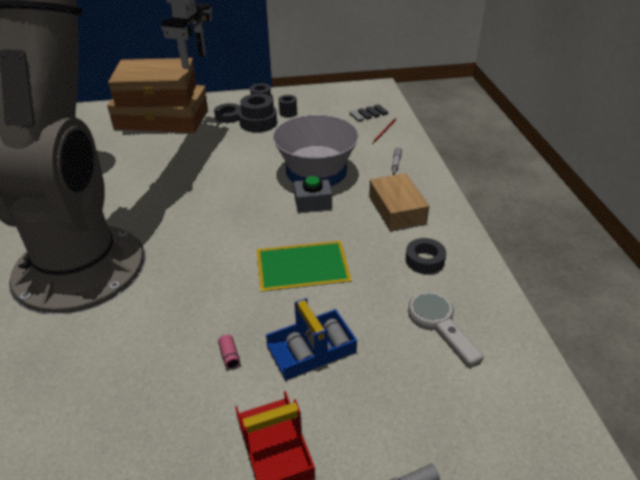

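The top view shows the blue tote at (393,266) with its bar at (398,264), the mat at (300,263), the hopper at (143,226) and the button at (207,240). The red tote at (471,300) and the pink sleeve at (392,327) are look-alikes. Next I measure, with a crop to see which end is the spout.

```bash
cat > h.py <<'E'
from plant import *
import cv2, numpy as np
from scipy.spatial.transform import Rotation as Ro
def ray(n,uv,z):
    m=camera_model(n);R=np.array(m["R"]);c=-R.T@np.array(m["t"])
    d=R.T@np.array([(uv[0]-m["cx"])/m["fx"],(uv[1]-m["cy"])/m["fy"],1]);return c+d*(z-c[2])/d[2]
def blobs(img,lo,hi,box=None,minA=30):
    k=cv2.inRange(cv2.cvtColor(img,cv2.COLOR_BGR2HSV),lo,hi)
    if box: q=np.zeros_like(k);x0,y0,x1,y1=box;q[y0:y1,x0:x1]=k[y0:y1,x0:x1];k=q
    cs,_=cv2.findContours(k,cv2.RETR_EXTERNAL,cv2.CHAIN_APPROX_NONE)
    return sorted([c for c in cs if cv2.contourArea(c)>minA],key=cv2.contourArea,reverse=True)
YEL=((20,120,90),(33,255,255));BLU=((105,120,50),(125,255,255));GRN=((50,120,50),(75,255,255))
def rect3(n,c,z):
    """min-area rectangle of a contour on plane z: centre, sizes, long-axis angle"""
    p=np.array([ray(n,q,z)[:2] for q in c[:,0,:].astype(float)])
    (a,b),(w,h),t=cv2.minAreaRect((p*1000).astype(np.float32))
    if w<h: w,h,t=h,w,t+90
    return np.round([a,b,w,h,(t+90)%180-90],1)
def cen(c): m=cv2.moments(c);return m["m10"]/m["m00"],m["m01"]/m["m00"]
E
python3 - <<'E'
from h import *
t=cv2.imread("pics/top0.png");s=cv2.imread("pics/side0.png")
for nm,img,box in(("top",t,(360,220,430,310)),("side",s,(260,290,360,380))):
    for c in blobs(img,*YEL,box)[:1]: print(nm,"bar z.095",rect3(nm,c,.095),"px",cen(c),"z.09",np.round(ray(nm,cen(c),.09),4))
    for c in blobs(img,*BLU,box)[:2]: print(nm,"blue z.036",rect3(nm,c,.036),"z0",rect3(nm,c,0.0))
for nm,img,box in(("top",t,(260,210,340,310)),("side",s,(240,230,360,300))):
    for c in blobs(img,*YEL,box)[:1]: print(nm,"mat outer",rect3(nm,c,.002))
    c=blobs(img,*GRN,box)[0]; print(nm,"mat green",rect3(nm,c,.002))
for nm,img,box in(("top",t,(190,220,230,260)),("side",s,(290,165,335,200))):
    c=blobs(img,*GRN,box)[0]; print(nm,"button",cen(c),[np.round(ray(nm,cen(c),z),4) for z in(.05,.06,.065)])
g=cv2.cvtColor(t,cv2.COLOR_BGR2GRAY)
a=cv2.resize(t[220:310,355:430],None,fx=5,fy=5,interpolation=2);b=cv2.resize(s[285:390,250:370],None,fx=3.4,fy=4.2857,interpolation=2)
c=cv2.resize(t[170:285,85:240],None,fx=2.4,fy=2.4)
pad=lambda i:cv2.copyMakeBorder(i,0,450-i.shape[0],0,0,0)
im=np.hstack([pad(a),pad(b)]);cv2.imwrite("pics/crop.png",im[:, :800]);cv2.imwrite("pics/hop.png",cv2.resize(t[170:285,85:240],None,fx=4,fy=4))
E
```

```text
top bar z.095 [ 478.6 -323.5   81.2   16.   -73.1] px (399.04071969696963, 263.4318181818182) z.09 [ 0.4793 -0.3252  0.09  ]
top blue z.036 [ 517.2 -309.1   88.8   63.   -73.3] z0 [ 521.3 -315.3   91.6   65.   -73.3]
top blue z.036 [ 442.  -331.5   88.8   69.8  -73.3] z0 [ 443.7 -338.3   91.6   72.   -73.3]
side bar z.095 [ 480.5 -325.8   79.8   16.6  -73.2] px (309.97254901960787, 316.07450980392156) z.09 [ 0.4815 -0.3232  0.09  ]
side blue z.036 [ 475.8 -322.9  155.2  146.2   16.9] z0 [ 479.4 -292.   161.8  152.5   16.9]
top mat outer [494.5 -81.9 198.  135.9  -0.7]
top mat green [495.2 -82.1 177.6 119.    0.5]
side mat outer [497.4 -84.5 198.4 139.2  -0.8]
side mat green [497.2 -83.7 179.4 117.1  -0.7]
top button (206.19955406911927, 239.2865105908584) [array([0.5561, 0.1526, 0.05  ]), array([0.5546, 0.1503, 0.06  ]), array([0.5539, 0.1491, 0.065 ])]
side button (312.03092783505156, 180.3659793814433) [array([0.5592, 0.1732, 0.05  ]), array([0.5572, 0.1585, 0.06  ]), array([0.5562, 0.1511, 0.065 ])]
```

View pics/crop.png

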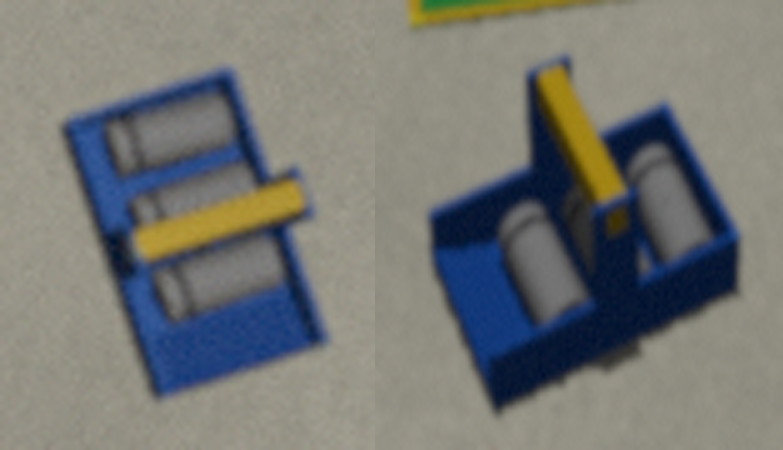

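View pics/hop.png

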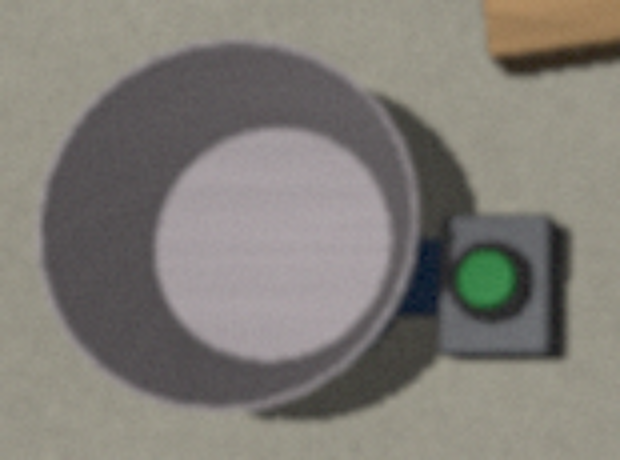

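The crop shows the open spout at the tote's near (-x, -y) end, so tote +x points along about +16.9° with its centre near (0.480, -0.3245). The bowl rim spans about u 95.5–189.5 and v 180.5–272, and its floor is near (153,231). I start moving now and turn the tool's y axis onto tote +x.

```bash
cat >> h.py <<'E'
def goto(target,yaw=None):
    """print pose, and shift to world target in tool axes, units of 150 mm"""
    s=sense();q=s["ee_rot"];R=Ro.from_quat([q[1],q[2],q[3],q[0]]).as_matrix()
    y=np.degrees(np.arctan2(R[1,1],R[0,1]))
    print("t",round(s["time"],2),"pos",np.round(s["position"],4),"yaw(y)",round(y,2),"tilt z",np.round(R[:,2],3),"q",np.round(s["joint_pos"],2),"F",np.round(s["ft_force"],1),"open",round(s["opening"],4),"grip",round(s["gripper_force"],1))
    if target is not None:
        d=R.T@(np.array(target)-s["position"])/.15;print(" shift",np.round(d,3),"norm rows",round(np.linalg.norm(d)*3,1))
    if yaw is not None: print(" wz",round((y-yaw)/180,4))
E
python3 - <<'E'
from h import *
for uv in((95.5,226),(189.5,226),(142.5,180.5),(142.5,272)): print("rim",np.round(ray("top",uv,.115),4))
print("floor",np.round(ray("top",(153,231),.035),4))
t=cv2.imread("pics/side0.png")
for uv in((274.5,146),(358,146)): print("side rim",np.round(ray("side",uv,.115),4))
E
```

```text
rim [0.585  0.4017 0.115 ]
rim [0.5796 0.1774 0.115 ]
rim [0.6945 0.2928 0.115 ]
rim [0.4721 0.2865 0.115 ]
floor [0.5832 0.2928 0.035 ]
side rim [0.4749 0.2489 0.115 ]
side rim [0.6849 0.2116 0.115 ]
```

Call:
jog_arm(steps=[[0, 0, 0.0448, 0, 0, 0, -1], [0, 0, 0.0448, 0, 0, 0, -1], [0, 0, 0.0448, 0, 0, 0, -1], [0, 0, 0.0448, 0, 0, 0, -1], [0, 0, 0.0448, 0, 0, 0, -1], [0, 0, 0.0448, 0, 0, 0, -1], [0, 0, 0, -0.25, 0.12, 0, -1], [0, 0, 0, -0.25, 0.12, 0, -1], [0, 0, 0, -0.25, 0.12, 0, -1], [0, 0, 0, -0.25, 0.12, 0, -1], [0, 0, 0, -0.25, 0.12, 0, -1], [0, 0, 0, -0.25, 0.12, 0, -1]])

```text
time: 1.3
position: [0.4519, 0.4276, 0.3025]
ee_rot: [-0.0, 0.596, 0.803, -0.0]
ft_force: [0.5, 0.9, 0.8]
opening: 0.0941
gripper_force: 0.0
```

```bash
python3 -c "
from h import *
goto((.58,.15,.30),16.9);goto((.53,-.12,.30))"
```

```text
t 1.3 pos [0.4519 0.4276 0.3025] yaw(y) 16.88 tilt z [-0. -0. -1.] q [-1.11  0.35  0.32  1.74 -0.12  1.07 -0.45] F [0.5 0.9 0.8] open 0.0941 grip 0.0
 shift [-2.019  0.28   0.017] norm rows 6.1
 wz -0.0001
t 1.3 pos [0.4519 0.4276 0.3025] yaw(y) 16.88 tilt z [-0. -0. -1.] q [-1.11  0.35  0.32  1.74 -0.12  1.07 -0.45] F [0.5 0.9 0.8] open 0.0941 grip 0.0
 shift [-3.644 -0.562  0.017] norm rows 11.1
```

Call:
jog_arm(steps=[[0, 0, 0, -0.29, 0.04, 0, -1], [0, 0, 0, -0.29, 0.04, 0, -1], [0, 0, 0, -0.29, 0.04, 0, -1], [0, 0, 0, -0.29, 0.04, 0, -1], [0, 0, 0, -0.29, 0.02, 0, -1], [0, 0, 0, -0.29, -0.02, 0, -1], [0, 0, 0, -0.29, -0.06, 0, -1], [0, 0, 0, -0.29, -0.1, 0, -1], [0, 0, 0, -0.29, -0.12, 0, -1], [0, 0, 0, -0.29, -0.12, 0, -1], [0, 0, 0, -0.29, -0.12, 0, -1], [0, 0, 0, -0.29, -0.12, 0, -1]])

```text
time: 2.5
position: [0.5331, -0.0932, 0.3027]
ee_rot: [-0.0, 0.596, 0.803, 0.0]
ft_force: [0.1, -0.3, -0.3]
opening: 0.0939
gripper_force: 0.0
```

```bash
python3 -c "
from h import *
goto((.4805,-.3245,.25),16.9)"
```

```text
t 2.5 pos [ 0.5331 -0.0932  0.3027] yaw(y) 16.88 tilt z [-0.  0. -1.] q [-0.42  0.23  0.56  1.93 -0.14  1.02  0.49] F [ 0.1 -0.3 -0.3] open 0.0939 grip 0.0
 shift [-1.374 -0.783  0.351] norm rows 4.9
 wz -0.0001
```

Call:
jog_arm(steps=[[0, 0, 0, -0.26, -0.14, 0.05, -1], [0, 0, 0, -0.26, -0.14, 0.05, -1], [0, 0, 0, -0.26, -0.14, 0.05, -1], [0, 0, 0, -0.26, -0.14, 0.05, -1], [0, 0, 0, -0.13, -0.1, 0.05, -1], [0, 0, 0, 0, 0, 0, -1], [0, 0, 0, 0, 0, 0, -1], [0, 0, 0, 0, 0, 0, -1]])

```text
time: 3.3
position: [0.4905, -0.287, 0.2652]
ee_rot: [-0.0, 0.595, 0.804, 0.0]
ft_force: [0.7, 0.5, -0.0]
opening: 0.0943
gripper_force: 0.0
```

Run:
```python
from h import *
goto((.4805,-.3245,.163),16.9)
s=capture("side");t=capture("top");cv2.imwrite("pics/g.png",s[200:440,160:480])
for n,i in(("side",s),("top",t)):
    for c in blobs(i,*YEL,(250,220,450,380))[:3]: print(n,rect3(n,c,.095),cen(c))
```

```text
t 3.3 pos [ 0.4905 -0.287   0.2652] yaw(y) 16.95 tilt z [ 0.  0. -1.] q [-0.09  0.33  0.62  1.91 -0.24  0.96  0.94] F [ 0.7  0.5 -0. ] open 0.0943 grip 0.0
 shift [-0.22  -0.137  0.682] norm rows 2.2
 wz 0.0003
side [ 486.2 -186.7  177.1  124.2   -0.8] (297.7510288065844, 275.7937242798354)
side [ 516.2 -128.    86.9    6.4   -0.7] (313.5021097046413, 243.93248945147675)
top [486.2 -84.6 182.3 125.2  -0.7] (299.66916075960444, 263.2999037367638)
```

View pics/g.png

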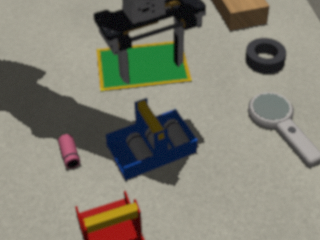

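The side crop shows the open gripper above and behind the bar with clear fingers, and the tote undisturbed. I'm going down to the bar.

Call:
jog_arm(steps=[[0, 0, 0, -0.11, -0.07, 0, -1], [0, 0, 0, -0.11, -0.068, 0, -1], [0, 0, 0, 0, 0, 0.15, -1], [0, 0, 0, 0, 0, 0.2, -1], [0, 0, 0, 0, 0, 0.18, -1], [0, 0, 0, 0, 0, 0.1, -1], [0, 0, 0, 0, 0, 0.05, -1], [0, 0, 0, 0, 0, 0, -1], [0, 0, 0, 0, 0, 0, -1]])

```text
time: 4.3
position: [0.4802, -0.3258, 0.1641]
ee_rot: [0.001, 0.596, 0.803, 0.0]
ft_force: [-0.3, -0.6, 0.4]
opening: 0.0939
gripper_force: 0.0
```

Run:
```python
from h import *
goto((.480,-.3245,.163),16.9)
```

```text
t 4.3 pos [ 0.4802 -0.3258  0.1641] yaw(y) 16.88 tilt z [ 0.001 -0.    -1.   ] q [ 0.05  0.49  0.56  1.96 -0.36  0.78  1.11] F [-0.3 -0.6  0.4] open 0.0939 grip 0.0
 shift [0.009 0.001 0.007] norm rows 0.0
 wz -0.0001
```

Call:
jog_arm(steps=[[0, 0, 0, 0, 0, 0, 1], [0, 0, 0, 0, 0, 0, 1], [0, 0, 0, 0, 0, 0, 1], [0, 0, 0, 0, 0, 0, 1], [0, 0, 0, 0, 0, 0, 1], [0, 0, 0, 0, 0, 0, 1], [0, 0, 0, 0, 0, 0, 1], [0, 0, 0, 0, 0, 0, 1]], squeeze=50)

```text
time: 5.1
position: [0.4797, -0.3257, 0.1631]
ee_rot: [-0.0, 0.596, 0.803, -0.0]
ft_force: [0.4, -0.2, 0.5]
opening: 0.0333
gripper_force: 0.0
```

Call:
jog_arm(steps=[[0, 0, 0, 0, 0, 0, 1], [0, 0, 0, 0, 0, 0, 1], [0, 0, 0, 0, 0, 0, 1], [0, 0, 0, 0, 0, 0, 1], [0, 0, 0, 0, 0, 0, 1]])

```text
time: 5.6
position: [0.48, -0.3256, 0.1632]
ee_rot: [0.0, 0.596, 0.803, 0.0]
ft_force: [2.0, -0.1, -0.7]
opening: 0.0157
gripper_force: 50.0
```

Call:
jog_arm(steps=[[0, 0, 0, 0, 0, -0.03, 1], [0, 0, 0, 0, 0, -0.06, 1], [0, 0, 0, 0, 0, -0.1, 1], [0, 0, 0, 0, 0, -0.1, 1], [0, 0, 0, 0, 0, -0.1, 1], [0.02, 0, 0, 0, 0, -0.1, 1], [0.02, 0, 0, 0, 0, -0.1, 1], [0, 0, 0, 0, 0, -0.1, 1], [0, 0, 0, 0, 0, -0.06, 1], [0, 0, 0, 0, 0, 0, 1], [0, 0, 0, 0, 0, 0, 1]])

```text
time: 6.7
position: [0.4831, -0.3246, 0.2754]
ee_rot: [-0.037, 0.595, 0.801, -0.05]
ft_force: [0.5, -0.3, -5.5]
opening: 0.0157
gripper_force: 50.0
```

Run:
```python
from h import *
goto((.58,0.0,.29),16.9)
```

```text
t 6.7 pos [ 0.4831 -0.3246  0.2754] yaw(y) 16.84 tilt z [-0.119 -0.036 -0.992] q [-0.07  0.4   0.67  1.83 -0.17  1.08  0.95] F [ 0.5 -0.3 -5.5] open 0.0157 grip 50.0
 shift [ 1.884  1.224 -0.25 ] norm rows 6.8
 wz -0.0003
```

Run:
```python
from h import *
goto((.60,0.0,.325));goto((.71,.33,.325))
```

```text
t 6.7 pos [ 0.4831 -0.3246  0.2754] yaw(y) 16.84 tilt z [-0.119 -0.036 -0.992] q [-0.07  0.4   0.67  1.83 -0.17  1.08  0.95] F [ 0.5 -0.3 -5.5] open 0.0157 grip 50.0
 shift [ 1.846  1.322 -0.498] norm rows 7.0
t 6.7 pos [ 0.4831 -0.3246  0.2754] yaw(y) 16.84 tilt z [-0.119 -0.036 -0.992] q [-0.07  0.4   0.67  1.83 -0.17  1.08  0.95] F [ 0.5 -0.3 -5.5] open 0.0157 grip 50.0
 shift [ 3.739  2.65  -0.664] norm rows 13.9
```

Call:
jog_arm(steps=[[0, 0, 0, 0.05, 0.03, -0.06, 1], [0, 0, 0, 0.1, 0.06, -0.06, 1], [0, 0, 0, 0.15, 0.1, -0.06, 1], [0, 0, 0, 0.19, 0.13, -0.06, 1], [0, 0, 0, 0.19, 0.13, -0.06, 1], [0, 0, 0, 0.19, 0.13, -0.06, 1], [0, 0, 0, 0.19, 0.13, -0.06, 1], [0, 0, 0, 0.19, 0.13, -0.06, 1], [0, 0, 0, 0.19, 0.13, -0.04, 1], [0, 0, 0, 0.19, 0.13, -0.04, 1], [0, 0, 0, 0.19, 0.13, -0.04, 1], [0, 0, 0, 0.19, 0.13, 0, 1]])

```text
time: 7.9
position: [0.6007, 0.0279, 0.3399]
ee_rot: [-0.037, 0.595, 0.802, -0.05]
ft_force: [-0.3, -0.7, -5.7]
opening: 0.0156
gripper_force: 50.0
```

Call:
jog_arm(steps=[[0, 0, 0, 0.19, 0.13, 0, 1], [0, 0, 0, 0.19, 0.13, 0, 1], [0, 0, 0, 0.19, 0.13, 0, 1], [0, 0, 0, 0.19, 0.13, 0, 1], [0, 0, 0, 0.19, 0.13, 0, 1], [0, 0, 0, 0.19, 0.13, 0, 1], [0, 0, 0, 0.15, 0.1, 0, 1], [0, 0, 0, 0.1, 0.06, 0, 1], [0, 0, 0, 0.05, 0.03, 0, 1], [0, 0, 0, 0, 0, 0, 1], [0, 0, 0, 0, 0, 0, 1]])

```text
time: 9.0
position: [0.676, 0.2731, 0.3212]
ee_rot: [-0.037, 0.595, 0.801, -0.051]
ft_force: [-0.2, -0.6, -5.7]
opening: 0.0153
gripper_force: 50.0
```

Run:
```python
from h import *
goto((.71,.33,.292),16.9)
```

```text
t 9.0 pos [0.676  0.2731 0.3212] yaw(y) 16.78 tilt z [-0.12  -0.037 -0.992] q [-0.76  0.6   0.48  1.38 -0.28  1.36  0.03] F [-0.2 -0.6 -5.7] open 0.0153 grip 50.0
 shift [0.298 0.349 0.152] norm rows 1.4
 wz -0.0006
```

Call:
jog_arm(steps=[[0, 0, 0, 0.05, 0.05, 0.03, 1], [0, 0, 0, 0.1, 0.12, 0.05, 1], [0, 0, 0, 0.1, 0.12, 0.05, 1], [0, 0, 0, 0.05, 0.06, 0.02, 1], [0, 0, 0, 0, 0, 0, 1], [0, 0, 0, 0, 0, 0, 1], [0, 0, 0, 0, 0, 0, 1]])

```text
time: 9.7
position: [0.7102, 0.3308, 0.2927]
ee_rot: [-0.037, 0.595, 0.801, -0.05]
ft_force: [-0.3, 0.1, -6.5]
opening: 0.0158
gripper_force: 50.0
```

Run:
```python
from h import *
goto((.71,.33,.292),16.9)
t=capture("top");s=capture("side")
cv2.imwrite("pics/pp.png",np.hstack([t[130:330,60:320],s[0:200,200:440]]))
```

```text
t 9.7 pos [0.7102 0.3308 0.2927] yaw(y) 16.8 tilt z [-0.119 -0.037 -0.992] q [-0.76  0.71  0.46  1.24 -0.31  1.38 -0.01] F [-0.3  0.1 -6.5] open 0.0158 grip 50.0
 shift [-0.005 -0.002  0.005] norm rows 0.0
 wz -0.0006
```

View pics/pp.png

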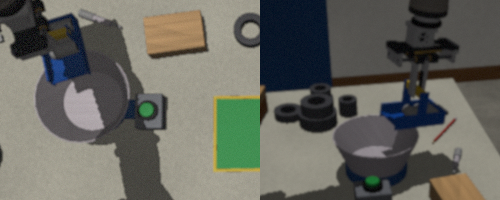

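The spout lip hangs at about (130,208) in the top view, which is the C+40 mm point I planned, and the sleeves are at the walled end. I'm tipping slowly about the lip.

Call:
jog_arm(steps=[[-0.0167, 0, 0, 0, -0.0525, -0.0255, 1], [-0.0167, 0, 0, 0, -0.0525, -0.0255, 1], [-0.0167, 0, 0, 0, -0.0525, -0.0255, 1], [-0.0167, 0, 0, 0, -0.0525, -0.0255, 1], [-0.0167, 0, 0, 0, -0.0525, -0.0255, 1], [-0.0167, 0, 0, 0, -0.0525, -0.0255, 1], [-0.0167, 0, 0, 0, -0.0525, -0.0255, 1], [-0.0167, 0, 0, 0, -0.0525, -0.0255, 1], [-0.0167, 0, 0, 0, -0.0525, -0.0255, 1], [-0.0167, 0, 0, 0, -0.0525, -0.0255, 1]])

```text
time: 10.8
position: [0.6314, 0.3075, 0.3219]
ee_rot: [0.118, 0.584, 0.787, 0.16]
ft_force: [-0.9, -0.2, -3.5]
opening: 0.0158
gripper_force: 50.0
```

Run:
```python
from h import *
goto(None)
```

```text
t 10.8 pos [0.6314 0.3075 0.3219] yaw(y) 16.81 tilt z [ 0.374  0.114 -0.921] q [-1.03  0.34  0.56  1.81 -0.14  0.65 -0.15] F [-0.9 -0.2 -3.5] open 0.0158 grip 50.0
```

Call:
jog_arm(steps=[[-0.0167, 0, 0, 0, -0.0525, -0.0255, 1], [-0.0167, 0, 0, 0, -0.0525, -0.0255, 1], [-0.0167, 0, 0, 0, -0.0525, -0.0255, 1], [-0.0167, 0, 0, 0, -0.0525, -0.0255, 1], [-0.0167, 0, 0, 0, -0.0525, -0.0255, 1], [-0.0167, 0, 0, 0, -0.0525, -0.0255, 1], [0, 0, 0, 0, 0, 0, 1], [0, 0, 0, 0, 0, 0, 1], [0, 0, 0, 0, 0, 0, 1], [0, 0, 0, 0, 0, 0, 1], [0, 0, 0, 0, 0, 0, 1], [0, 0, 0, 0, 0, 0, 1]])

```text
time: 12.0
position: [0.5825, 0.2926, 0.317]
ee_rot: [0.208, 0.559, 0.752, 0.28]
ft_force: [0.4, 0.3, -3.4]
opening: 0.0155
gripper_force: 50.0
```

Run:
```python
from h import *
goto(None)
t=capture("top");s=capture("side")
cv2.imwrite("pics/pq.png",np.hstack([t[130:330,60:320],s[0:200,200:440]]))
```

```text
t 12.0 pos [0.5825 0.2926 0.317 ] yaw(y) 16.82 tilt z [ 0.627  0.189 -0.756] q [-1.42  0.22  0.87  2.12  0.22  0.2  -0.52] F [ 0.4  0.3 -3.4] open 0.0155 grip 50.0
```

View pics/pq.png

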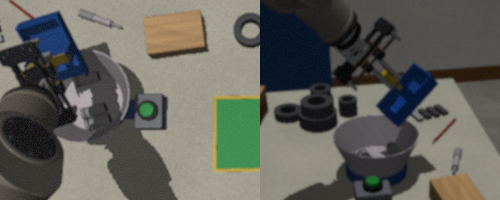

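Run:
```python
import cv2,numpy as np
i=cv2.imread("pics/pq.png")
a=cv2.resize(i[0:150,10:140],(390,450),interpolation=2);b=cv2.resize(i[50:180,320:450],(400,400),interpolation=2)
b=cv2.copyMakeBorder(b,0,50,0,0,0)
cv2.imwrite("pics/pq2.png",cv2.convertScaleAbs(np.hstack([a,b]),alpha=1.6))
```

```text
(no output)
```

View pics/pq2.png

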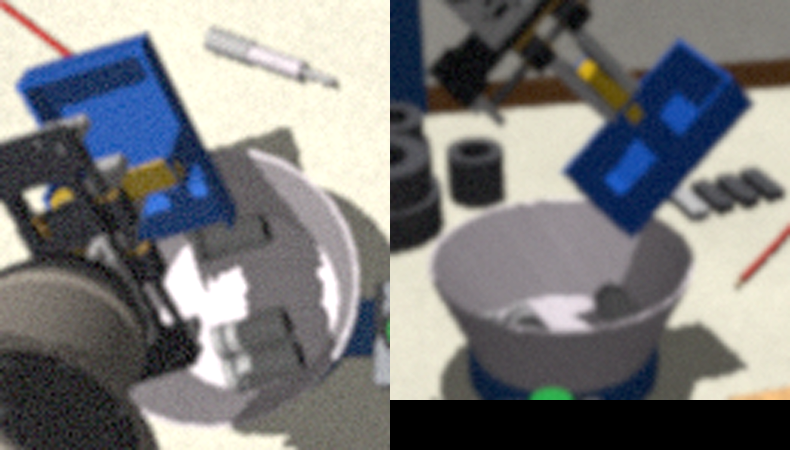

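The tote is empty and three sleeves lie in the bowl: one upper and two side by side. I raise, level the tote about its lip, then carry it to the mat.

Call:
jog_arm(steps=[[0, 0, 0, 0, 0.1, -0.11, 1], [0, 0, 0, 0, 0.1, -0.12, 1], [0.0278, 0, 0, 0, 0.0875, 0.0425, 1], [0.0278, 0, 0, 0, 0.0875, 0.0425, 1], [0.0278, 0, 0, 0, 0.0875, 0.0425, 1], [0.0278, 0, 0, 0, 0.0875, 0.0425, 1], [0.0278, 0, 0, 0, 0.0875, 0.0425, 1], [0.0278, 0, 0, 0, 0.0875, 0.0425, 1], [0.0278, 0, 0, 0, 0.0875, 0.0425, 1], [0.0278, 0, 0, 0, 0.0875, 0.0425, 1], [0.005, 0, 0, 0, 0, 0, 1], [0, 0, 0, 0, 0, 0, 1]])

```text
time: 13.3
position: [0.6893, 0.3238, 0.3583]
ee_rot: [0.01, 0.597, 0.802, 0.009]
ft_force: [-0.1, -0.3, -3.2]
opening: 0.0155
gripper_force: 50.0
```

Run:
```python
from h import *
goto((.496,-.083,.32),-.7)
s=sense();q=s["ee_rot"];R=Ro.from_quat([q[1],q[2],q[3],q[0]]).as_matrix()
print(np.round(R,4))
```

```text
t 13.3 pos [0.6893 0.3238 0.3583] yaw(y) 16.65 tilt z [ 0.026  0.002 -1.   ] q [-0.89  0.58  0.6   1.35 -0.32  1.28  0.  ] F [-0.1 -0.3 -3.2] open 0.0155 grip 50.0
 shift [-2.228 -2.018  0.216] norm rows 9.0
 wz 0.0964
[[-0.2864  0.9578  0.0255]
 [ 0.9581  0.2864  0.0025]
 [-0.005   0.0252 -0.9997]]
```

Call:
jog_arm(steps=[[0.008, 0, 0.032, 0, 0, 0, 1], [0, 0, 0.032, 0, 0, 0, 1], [0, 0, 0.0324, 0, 0, 0, 1], [0, 0, 0, 0, 0, 0, 1], [0, 0, 0, 0, 0, 0, 1]])

```text
time: 13.8
position: [0.6881, 0.3243, 0.3601]
ee_rot: [0.001, 0.71, 0.704, 0.0]
ft_force: [1.1, 0.1, -2.4]
opening: 0.0153
gripper_force: 50.0
```

Run:
```python
from h import *
goto((.496,-.083,.32),-.7)
s=sense();q=s["ee_rot"];R=Ro.from_quat([q[1],q[2],q[3],q[0]]).as_matrix()
print(np.round(R,4))
```

```text
t 13.8 pos [0.6881 0.3243 0.3601] yaw(y) -0.47 tilt z [ 0.002 -0.001 -1.   ] q [-0.92  0.61  0.66  1.34 -0.37  1.32 -0.26] F [ 1.1  0.1 -2.4] open 0.0153 grip 50.0
 shift [-2.725 -1.259  0.268] norm rows 9.0
 wz 0.0013
[[ 0.0081  1.      0.0024]
 [ 1.     -0.0081 -0.0015]
 [-0.0014  0.0024 -1.    ]]
```

Call:
jog_arm(steps=[[0, 0, 0.001, -0.1, -0.05, 0, 1], [0, 0, 0, -0.22, -0.1, 0, 1], [0, 0, 0, -0.24, -0.11, 0, 1], [0, 0, 0, -0.24, -0.11, 0, 1], [0, 0, 0, -0.24, -0.11, 0, 1], [0, 0, 0, -0.24, -0.11, 0, 1], [0, 0, 0, -0.24, -0.11, 0, 1], [0, 0, 0, -0.24, -0.11, 0, 1], [0, 0, 0, -0.24, -0.11, 0, 1], [0, 0, 0, -0.24, -0.11, 0, 1], [0, 0, 0, -0.2, -0.1, 0, 1], [0, 0, 0, -0.1, -0.05, 0, 1]])

```text
time: 15.0
position: [0.5045, -0.057, 0.3605]
ee_rot: [0.001, 0.712, 0.702, 0.001]
ft_force: [0.1, -0.0, -3.2]
opening: 0.0157
gripper_force: 50.0
```

Call:
jog_arm(steps=[[0, 0, 0, 0, 0, 0, 1], [0, 0, 0, 0, 0, 0, 1], [0, 0, 0, 0, 0, 0, 1]])

```text
time: 15.3
position: [0.5066, -0.053, 0.3602]
ee_rot: [0.001, 0.711, 0.703, -0.0]
ft_force: [-0.3, 1.1, -2.3]
opening: 0.0158
gripper_force: 50.0
```

Run:
```python
from h import *
goto((.496,-.083,.18),-.7)
s=sense();q=s["ee_rot"];R=Ro.from_quat([q[1],q[2],q[3],q[0]]).as_matrix()
print(np.round(R,4))
```

```text
t 15.3 pos [ 0.5066 -0.053   0.3602] yaw(y) -0.71 tilt z [ 0.002 -0.002 -1.   ] q [-0.79  0.11  0.85  1.94 -0.09  1.13  0.08] F [-0.3  1.1 -2.3] open 0.0158 grip 50.0
 shift [-0.198 -0.07   1.201] norm rows 3.7
 wz -0.0
[[ 0.0123  0.9999  0.0016]
 [ 0.9999 -0.0123 -0.0022]
 [-0.0022  0.0017 -1.    ]]
```

Call:
jog_arm(steps=[[0, 0, 0, -0.1, -0.035, 0.05, 1], [0, 0, 0, -0.1, -0.035, 0.1, 1], [0, 0, 0, 0, 0, 0.18, 1], [0, 0, 0, 0, 0, 0.2, 1], [0, 0, 0, 0, 0, 0.2, 1], [0, 0, 0, 0, 0, 0.2, 1], [0, 0, 0, 0, 0, 0.17, 1], [0, 0, 0, 0, 0, 0.1, 1], [0, 0, 0, 0, 0, 0, 1], [0, 0, 0, 0, 0, 0, 1], [0, 0, 0, 0, 0, 0, 1]])

```text
time: 16.4
position: [0.4961, -0.0844, 0.1813]
ee_rot: [0.002, 0.712, 0.702, 0.0]
ft_force: [-0.1, 0.0, -2.6]
opening: 0.0156
gripper_force: 50.0
```

Run:
```python
from h import *
goto((.496,-.083,.165),-.7)
t=capture("top");s=capture("side");cv2.imwrite("pics/pl.png",np.hstack([cv2.resize(t[190:330,240:360],(360,420)),cv2.resize(s[170:310,230:380],(430,420))]))
```

```text
t 16.4 pos [ 0.4961 -0.0844  0.1813] yaw(y) -0.83 tilt z [ 0.003 -0.002 -1.   ] q [-0.57  0.38  0.75  2.13 -0.38  0.76  0.4 ] F [-0.1  0.  -2.6] open 0.0156 grip 50.0
 shift [ 0.01  -0.001  0.109] norm rows 0.3
 wz -0.0007
```

View pics/pl.png

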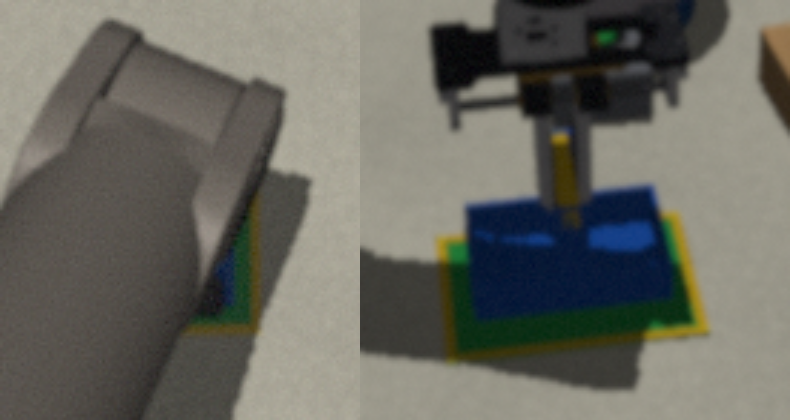

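The side view shows the tote level about 15 mm above the mat, with green margin all round. I'm lowering it gently.

Call:
jog_arm(steps=[[0, 0, 0, 0, 0, 0.04, 1], [0, 0, 0, 0, 0, 0.04, 1], [0, 0, 0, 0, 0, 0.02, 1], [0, 0, 0, 0, 0, 0, 1], [0, 0, 0, 0, 0, 0, 1]])

```text
time: 17.0
position: [0.4952, -0.0846, 0.165]
ee_rot: [0.001, 0.712, 0.702, -0.001]
ft_force: [0.0, 0.5, -1.9]
opening: 0.0154
gripper_force: 50.0
```

Call:
jog_arm(steps=[[0, 0, 0, 0, 0, 0.007, 1], [0, 0, 0, 0, 0, 0.005, 1], [0, 0, 0, 0, 0, 0, 1], [0, 0, 0, 0, 0, 0, 1]])

```text
time: 17.4
position: [0.4953, -0.0848, 0.1648]
ee_rot: [0.001, 0.713, 0.702, 0.0]
ft_force: [-17.0, 3.1, 47.8]
opening: 0.0156
gripper_force: 50.0
```

Call:
jog_arm(steps=[[0, 0, 0, 0, 0, -0.01, 1], [0, 0, 0, 0, 0, 0, 1]])

```text
time: 17.6
position: [0.4955, -0.0845, 0.165]
ee_rot: [0.001, 0.712, 0.702, -0.0]
ft_force: [0.8, -0.7, -0.8]
opening: 0.0156
gripper_force: 50.0
```

Now I release, wait for the fingers to open, and rise straight up.

Call:
jog_arm(steps=[[0, 0, 0, 0, 0, 0, -1], [0, 0, 0, 0, 0, 0, -1], [0, 0, 0, 0, 0, 0, -1], [0, 0, 0, 0, 0, 0, -1], [0, 0, 0, 0, 0, 0, -1], [0, 0, 0, 0, 0, 0, -1], [0, 0, 0, 0, 0, 0, -1], [0, 0, 0, 0, 0, 0, -1], [0, 0, 0, 0, 0, 0, -1], [0, 0, 0, 0, 0, 0, -1]])

```text
time: 18.6
position: [0.4954, -0.0845, 0.1649]
ee_rot: [0.001, 0.712, 0.702, -0.0]
ft_force: [-0.0, 0.2, 0.2]
opening: 0.0919
gripper_force: 0.0
```

Call:
jog_arm(steps=[[0, 0, 0, 0, 0, -0.1, -1], [0, 0, 0, 0, 0, -0.2, -1], [0, 0, 0, 0, 0, -0.2, -1], [0, 0, 0, 0, 0, -0.2, -1], [0, 0, 0, 0, 0, -0.2, -1], [0, 0, 0, 0, 0, -0.1, 1], [0, 0, 0, 0, 0, 0, 1], [0, 0, 0, 0, 0, 0, 1], [0, 0, 0, 0, 0, 0, 1]])

```text
time: 19.5
position: [0.4948, -0.0841, 0.3144]
ee_rot: [0.001, 0.712, 0.702, -0.001]
ft_force: [0.1, 0.4, 0.1]
opening: 0.0653
gripper_force: 0.0
```

Run:
```python
from h import *
goto((.556,.150,.25))
s=capture("side");t=capture("top")
for n,i,b in(("side",s,(240,180,360,330)),("top",t,(250,200,350,320))):
    for c in blobs(i,*BLU,b)[:4]: print(n,"blue z.036",rect3(n,c,.036),"z0",rect3(n,c,.002))
    for c in blobs(i,*YEL,b,20)[:4]: print(n,"yel z.097",rect3(n,c,.097))
np.save("s.npy",s)
```

```text
t 19.5 pos [ 0.4948 -0.0841  0.3144] yaw(y) -0.85 tilt z [ 0.    -0.002 -1.   ] q [-0.75  0.16  0.89  2.01 -0.14  1.03  0.19] F [0.1 0.4 0.1] open 0.0653 grip 0.0
 shift [1.568 0.385 0.425] norm rows 5.0
side blue z.036 [495.6 -88.3 150.5 146.9  89. ] z0 [499.7 -49.6 156.7 152.8  89. ]
side yel z.097 [ 569.9 -189.1  121.1   11.7  -88.8]
side yel z.097 [496.4 -60.2  25.3  17.4  82.7]
side yel z.097 [ 407.5 -152.4   54.4   18.5   85.6]
```

Call:
jog_arm(steps=[[0, 0, 0, 0.1, 0.025, 0, 1], [0, 0, 0, 0.23, 0.05, 0, 1], [0, 0, 0, 0.25, 0.06, 0, 1], [0, 0, 0, 0.25, 0.06, 0, 1], [0, 0, 0, 0.25, 0.06, 0.1, 1], [0, 0, 0, 0.25, 0.06, 0.15, 1], [0, 0, 0, 0.2, 0.05, 0.15, 1], [0, 0, 0, 0.05, 0.02, 0.1, 1], [0, 0, 0, 0, 0, 0, 1], [0, 0, 0, 0, 0, 0, 1]])

```text
time: 20.6
position: [0.5564, 0.1509, 0.2395]
ee_rot: [0.001, 0.713, 0.701, -0.001]
ft_force: [-0.3, 0.0, 0.0]
opening: 0.0007
gripper_force: 0.0
```

Run:
```python
from h import *
goto((.555,.150,.17))
```

```text
t 20.6 pos [0.5564 0.1509 0.2395] yaw(y) -0.91 tilt z [ 0.001 -0.003 -1.   ] q [-0.94  0.41  0.71  1.92 -0.32  0.93 -0.08] F [-0.3  0.   0. ] open 0.0007 grip 0.0
 shift [-0.004 -0.01   0.463] norm rows 1.4
```

Call:
jog_arm(steps=[[0, 0, 0, -0.004, -0.008, 0.12, 1], [0, 0, 0, 0, 0, 0.17, 1], [0, 0, 0, 0, 0, 0.12, 1], [0, 0, 0, 0, 0, 0.05, 1], [0, 0, 0, 0, 0, 0, 1], [0, 0, 0, 0, 0, 0, 1]])

```text
time: 21.2
position: [0.5559, 0.1506, 0.1717]
ee_rot: [0.001, 0.713, 0.702, 0.0]
ft_force: [0.6, -0.1, 1.3]
opening: 0.0006
gripper_force: 0.0
```

Call:
jog_arm(steps=[[0, 0, 0, 0, 0, 0.014, 1], [0, 0, 0, 0, 0, 0.014, 1], [0, 0, 0, 0, 0, 0, 1]])

```text
time: 21.5
position: [0.5559, 0.1511, 0.1667]
ee_rot: [0.002, 0.712, 0.702, 0.0]
ft_force: [2.1, -1.0, 2.9]
opening: 0.0004
gripper_force: 1.5
```

Call:
jog_arm(steps=[[0, 0, 0, 0, 0, 0.007, 1], [0, 0, 0, 0, 0, 0.007, 1], [0, 0, 0, 0, 0, 0, 1]])

```text
time: 21.8
position: [0.5557, 0.1511, 0.1643]
ee_rot: [0.001, 0.712, 0.702, -0.0]
ft_force: [2.7, 0.7, 4.0]
opening: 0.0007
gripper_force: 2.2
```

Call:
jog_arm(steps=[[0, 0, 0, 0, 0, 0.005, 1], [0, 0, 0, 0, 0, 0, 1]])

```text
time: 22.0
position: [0.5557, 0.1511, 0.1635]
ee_rot: [0.001, 0.712, 0.702, -0.0]
ft_force: [4.2, 0.3, 5.8]
opening: 0.0004
gripper_force: 2.5
```

Call:
jog_arm(steps=[[0, 0, 0, 0, 0, 0.005, 1], [0, 0, 0, 0, 0, 0, 1]])

```text
time: 22.2
position: [0.5558, 0.1511, 0.1633]
ee_rot: [0.001, 0.712, 0.702, 0.0]
ft_force: [-0.9, 0.1, 16.6]
opening: 0.0003
gripper_force: 7.9
```

The force jumped to 16.6 N with no further travel, so the button is bottomed. I hold briefly, then withdraw.

Call:
jog_arm(steps=[[0, 0, 0, 0, 0, 0.002, 1], [0, 0, 0, 0, 0, 0, 1], [0, 0, 0, 0, 0, -0.05, 1], [0, 0, 0, 0, 0, -0.15, 1], [0, 0, 0, 0, 0, -0.25, 1], [0, 0, 0, 0, 0, -0.25, 1], [0, 0, 0, 0, 0, -0.2, 1], [0, 0, 0, 0, 0, -0.1, 1], [0, 0, 0, 0, 0, 0, 1], [0, 0, 0, 0, 0, 0, 1]])

```text
time: 23.2
position: [0.5546, 0.1515, 0.3113]
ee_rot: [0.001, 0.712, 0.702, -0.001]
ft_force: [-0.3, 0.5, -0.6]
opening: 0.0002
gripper_force: 0.0
```

Run:
```python
from h import *
goto(None)
t=capture("top");s=capture("side");cv2.imwrite("pics/fin.png",np.hstack([cv2.resize(t[150:330,70:360],None,fx=1.4,fy=2),cv2.resize(s[90:310,230:400],(390,360))]))
for c in blobs(s,*BLU,(240,180,360,330))[:1]: print(rect3("side",c,.036))
```

```text
t 23.2 pos [0.5546 0.1515 0.3113] yaw(y) -0.82 tilt z [-0.    -0.002 -1.   ] q [-1.    0.32  0.77  1.86 -0.25  1.07 -0.15] F [-0.3  0.5 -0.6] open 0.0002 grip 0.0
[495.4 -91.3 147.6 142.1  -0.7]
```

View pics/fin.png

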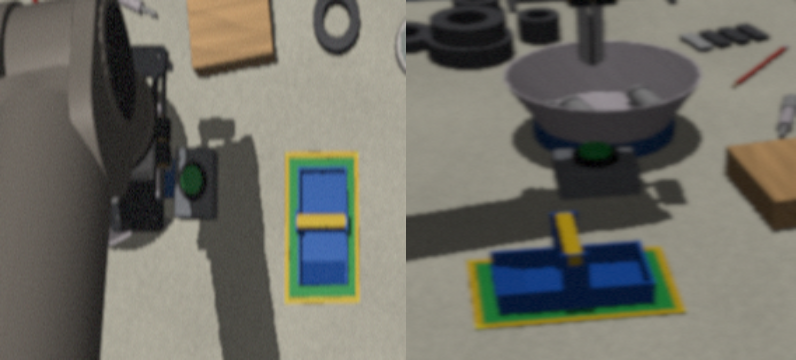

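The empty tote stands squarely on the mat inside the yellow line, the sleeves are in the hopper, the button is back up and the arm is clear. I'm handing in.

```bash
python3 -c "
from plant import *
print(close_job())"
```

```text
the job is handed in; nothing more can be done
None
```

The job is handed in at about 23 s: all three sleeves are in the hopper, the empty tote is upright and square on the mat, and the start button was pressed to its stop; setting the tote down briefly read 48 N at the wrist (limit 120 N).

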